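Fetch the lipstick from under the riser with a reacher

ROBOT

A 6-joint arm with a two-finger parallel gripper is mounted at the origin on the work surface. World frame = base frame: x ahead of the robot, y to its left, z up, the work surface at z = 0. Lengths are in m, angles in rad, forces in N, time in s.
With the tool pointing down it reaches from about 0.25 to 0.725 m from the base axis. Payload 4 kg.
Tool frame: the origin (TCP) lies at the very end of the fingers, on their centre line; the grasp point (between the pads) lies 19 mm behind it; z points along the fingers, y is the line along which they close (so a half turn about z gives the same grasp; the last joint's range is limited). The gripper opens to 85 mm and grips with 20 to 120 N. Pads are 22 mm wide; open, the fingers measure 114 mm over their backs; the gripper's body (76 mm by 85 mm) begins 54 mm behind the grasp point. The pads swing forward as they close: fully open they stand 13 mm farther back than shut.
Start: joints at [1.331, 0.241, 0.005, 1.335, 0, 1.571], TCP at [0.119, 0.486, 0.231] pointing down, gripper open.
Joint ranges: [-2.72, 2.72], [-1.05, 1.87], [-1.09, 1.28], [-1.99, 2.15], [-1.42, 1.44], [-3.14, 3.14]. Speed limits (rad/s): [2.79, 2.79, 3.14, 3.14, 3.14, 3.14].

INTERFACE

Orientations are given as a unit quaternion [x, y, z, w].
In Python, from workcell import bot, vision, workorder, boxes_of gives the robot as it stands.
- The arm moves only by the tool send_rows, never from a script. Its argument "motion" is text: rows parted by semicolons, each of 5 numbers parted by spaces: the closure, from -1 (fully open) to 1 (shut), so that 0 is half open, then the shift along the tool's x, y, z in cm, then the turn about the tool's z in rad. In form: claw x y z twist; .... A call has 1 to 5 rows; each row is the pose to reach, as a shift and turn from the pose commanded when the call began, along the tool's axes at that moment; what a row does not reach only later rows make up. A row lasts 1/10 s, in which the tool goes at most 50 mm and 8.59 degrees, less where a joint would pass 70% of its speed; a pose out of reach is approached as far as the arm can. A call with a gripper value outside its range is refused whole. The fingers move at their own pace and stop on an object; the grip force is fixed at half the most. Time passes only in rows, so rows that repeat a pose let the fingers close. It gives the time, the measured TCP pose, the force, the opening and the grip force at its end, in the units of the state.
- bot.get_obs(): the state, without advancing time (a new reading comes with each control period).
- vision.camera(name): name is "scene" or "side" or "wrist"; returns the picture (420x560x3 uint8, red, green, blue); there is no depth.
- vision.camera_model(name): a dict with "fov_y" (degrees; the focal length in pixels is half the picture's height over the tangent of half this angle, whatever the lens; pixels are square), "cx", "cy" (the principal point, pixels), "world_from_camera" (4x4, takes a point from camera to world coordinates); the wrist camera has in their place "hand_eye" (4x4, takes a point from camera to tool coordinates, whose origin is the TCP and whose axes are the flange's). Camera axes: x right, y down, z forward; pixel columns grow to the right and rows downward; lengths in m; the calibration is good to about 2 mm. A picture is of the moment at which its call begins: read the wrist's pose just before it. camera_model takes no time and is no camera call.
- workorder.job_done(): hands the job in; it is judged then, once.
Trained networks look in the newest picture that a camera, given by its name, has taken for a name from the list of things; names that differ only in an ending like _2 or _b are one class to them, and where a whole thing is asked for, a point or a joint stands for the part that bears it (a point fixed in the world has none). Each returns a list of dicts, best first, with "conf" (0 to 1); they miss things now and then, are a little off and sometimes report something else, mostly with a low value. They report only what shows in the picture. A call takes as long as a camera call.
- boxes_of(camera, target): "rect" ([centre column, centre row, width, height] in pixels, round what is visible of it).
The state is a dict: "clock": time; "joint_pos": joint angles; "joint_vel": joint speeds; "tau": joint torques, N m; "eef_pos": TCP position; "tool_rot": TCP orientation; "ft_force": force on the tool from outside, world axes, zero at the start; "ft_torque": the same for the moment, N m; "grip_width": finger opening in m; "grasp_force": force on a finger pad.
Only numpy, scipy, OpenCV 4.12 (cv2) and the standard library are available. Lean on these libraries where they do the work, as an engineer would, in place of code of your own. Each camera call takes 0.05 s, during which the arm holds its last target. There are 200 camera calls.

TASK

A lipstick tube has slid into the low gap under the clear riser, beside a small round jar. Take the reacher by its trigger levers, put its open jaws around that lipstick and squeeze the trigger so that the jaws close on it while it is still under the riser. Draw it out clamped in the jaws, never touching it with the robot itself, until the whole tube is a few centimetres clear of the riser's front edge, then let go, leaving lipstick and reacher lying on the dresser.

Things in the scene. Friction and masses are not known exactly. Their poses are not given: they have to be found in the camera images.
- reacher: Loose 170 g hand reacher lying flat: black handle block behind, two upright black trigger levers, aluminium tube, 66 mm cross-piece (x 145 to 155 mm, a stop), two grey jaw plates (x 155 to 225 mm, 4 to 28 mm high). x points to the jaws, z up; origin on the underside midway between the levers, where it balances. All that is ahead of the levers is under 30 mm high. Carried by the levers, jaws open.
- trigger (a joint): Inward slide of each lever, 0 free to 0.018 m; both move alike. Levers: x -22 to +22 mm, 6 to 50 mm high, 60 mm over their outer faces when free; pinch from above along reacher y. Jaw gap = width over levers - 10 mm (50 to 14 mm); jaws 4 mm thick. Springs: 5 N free, 8 N at 15 mm; pinch to 54 mm to carry it open, 15 to 30 N to clamp; springs open when released.
- lipstick: The tube to fetch: black plastic with a thin metal band, square, 72 x 21 x 21 mm, 30 g, lying under the riser within 12 degrees of square to its front edge, near end 5 to 45 mm inside. Origin at its centre, x its length. Two like tubes stand upright on the riser (not wanted); a jar 42 mm across, 30 mm high, white lid, stands under it about 120 mm to one side of the lipstick.
- riser: Fixed clear acrylic riser with metal trim on front and back edges: top 160 mm deep (its x), 300 mm wide (its y), top face 65 mm high, 60 mm clear below, 5 mm side panels at y = +-147 mm, open front and back. Origin on the dresser under its middle. The front edge is at x = -80 mm; its -x points out of the gap, towards the reacher (roughly world -y, the robot's right).

How it is judged:
On the way, in this order (a step that is already met when the one before it is completed fails the run):
1. the jaws are squeezed shut on the lipstick while it is still under the riser (value of joint trigger above 0.008 m and contact force between reacher and lipstick above 2 N and y of lipstick in the frame of reacher between -0.015 and 0.015 m and x of lipstick in the frame of reacher above 0.15 m and x of lipstick in the frame of riser above -0.07 m), for 0.2 s.
2. the lipstick, still clamped in the jaws, is drawn wholly out past the riser's front edge (value of joint trigger above 0.008 m and contact force between reacher and lipstick above 2 N and y of lipstick in the frame of reacher between -0.015 and 0.015 m and x of lipstick in the frame of riser below -0.122 m), for 0.1 s.
At the end, for the whole second after the job is handed in: The lipstick lies flat and at rest on the dresser with its centre at least 42 mm in front of the riser's front edge (the whole tube out), no longer clamped; the trigger has sprung back (under 4 mm) and the reacher lies flat (within 10 degrees) and at rest on the dresser (x of lipstick in the frame of riser below -0.122 m and height (world z) of lipstick below 0.017 m and linear speed of each of lipstick, reacher below 0.02 m/s and contact force between reacher and lipstick below 0.5 N and height (world z) of reacher below 0.01 m and angle between reacher's own z axis and vertical below 0.17 rad and value of joint trigger below 0.004 m); the robot touches nothing.
It fails at once if the robot's fingers or arm touch the lipstick (contact force between any of the fingers, the arm and lipstick above 0.3 N).
It also fails if it takes over 43 s, if anything falls off the work surface, if the arm or the gripper's body presses on something with over 40 N, if the wrist force passes 120 N, or if a joint passes its speed limit or range.

## Working session

There is one attempt and no reset: what is moved stays moved. The work goes in short steps, Python scripts to look and compute and a tool call to move; the robot and the scene stay as the last step left them, time stands still between calls to the robot, and variables do not carry over. Pictures are saved under pics/ and viewed, at most 10 in all, crops included, and the job is handed in when it is done.

Besides the shell and the picture viewer there is one more tool, called after "Call:" as name(argument=value, ...), one argument or row to a line, values as JSON. send_rows: Moves the arm, as the interface text tells. Its arguments: {"type":"object","properties":{"motion":{"type":"string"}},"required":["motion"]}

```bash
mkdir -p pics; ls; cat > h.py <<'E'
import numpy as np, cv2
from workcell import bot, vision, workorder, boxes_of
def ray(name,u,v,z):
    m=vision.camera_model(name); f=210/np.tan(np.radians(m["fov_y"]/2))
    T=np.array(m["world_from_camera"]); d=T[:3,:3]@np.array([(u-m["cx"])/f,(v-m["cy"])/f,1]); o=T[:3,3]
    return o+d*(z-o[2])/d[2]
def proj(name,P):
    m=vision.camera_model(name); f=210/np.tan(np.radians(m["fov_y"]/2))
    T=np.linalg.inv(np.array(m["world_from_camera"])); P=np.atleast_2d(P); c=P@T[:3,:3].T+T[:3,3]
    return np.c_[f*c[:,0]/c[:,2]+m["cx"],f*c[:,1]/c[:,2]+m["cy"]]
E
python3 - <<'E'
from h import *
ims=[]
for n in ["scene","side"]:
    im=vision.camera(n); cv2.imwrite(f"pics/{n}0.png",im[:,:,::-1])
    m=vision.camera_model(n);print(n,m["fov_y"],m["cx"],m["cy"],np.round(m["world_from_camera"],3).tolist())
    for t in ["reacher","trigger","lipstick","riser"]:
        print(n,t,[(np.round(b["rect"]).tolist(),round(b["conf"],2)) for b in boxes_of(n,t)[:4]])
o=bot.get_obs();print(o)
m=vision.camera_model("wrist");print(m)
E
```

```text
pics
scene 53.1923729918558 276.24014579415183 214.0573538309224 [[0.261, 0.601, -0.755, 1.075], [0.965, -0.154, 0.211, -0.149], [0.011, -0.784, -0.62, 0.468], [0.0, 0.0, 0.0, 1.0]]
scene reacher [([167.0, 212.0, 189.0, 73.0], 0.8)]
scene trigger [([180.0, 200.0, 138.0, 47.0], 0.98)]
scene lipstick [([404.0, 224.0, 13.0, 17.0], 0.7)]
scene riser [([419.0, 194.0, 173.0, 135.0], 0.9)]
side 57.646020821192565 273.6754411050494 213.56772259552073 [[-0.699, -0.452, 0.554, 0.184], [-0.715, 0.438, -0.545, 0.398], [0.004, -0.777, -0.63, 0.465], [0.0, 0.0, 0.0, 1.0]]
side reacher [([368.0, 205.0, 82.0, 100.0], 0.6)]
side trigger [([384.0, 211.0, 50.0, 84.0], 0.64)]
side lipstick []
side riser [([182.0, 314.0, 235.0, 206.0], 0.82)]
{'clock': 0.5, 'joint_pos': array([1.33100855e+00, 2.40605166e-01, 4.95043586e-03, 1.33519309e+00,
       1.73885606e-05, 1.57078768e+00]), 'joint_vel': array([-8.51910546e-04, -5.96633538e-04,  3.18145076e-05, -1.35630650e-03,
        2.39107716e-04,  1.03877360e-03]), 'tau': array([-1.11720087e-04, -3.71858990e+01,  2.52461904e+01,  2.75769264e-03,
       -5.16484954e-05,  1.18670833e-06]), 'eef_pos': array([0.11873789, 0.48567409, 0.23128493]), 'tool_rot': array([ 1.19602567e-01,  9.92821850e-01, -2.45198455e-05, -1.17112042e-05]), 'ft_force': array([0.60417225, 0.03646128, 0.32821475]), 'ft_torque': array([-0.01140777, -0.02036765, -0.03252436]), 'grasp_force': 0.0, 'grip_width': 0.08533551598294356}
{'fov_y': 64.42760675912534, 'cx': 277.4180203166298, 'cy': 207.36805169369853, 'hand_eye': array([[ 1.31285022e-03, -9.47044002e-01, -3.21101128e-01,
         8.35261156e-02],
       [ 9.99999137e-01,  1.25802173e-03,  3.78220878e-04,
        -7.18515825e-04],
       [ 4.57603845e-05, -3.21101348e-01,  9.47044837e-01,
        -1.43421285e-01],
       [ 0.00000000e+00,  0.00000000e+00,  0.00000000e+00,
         1.00000000e+00]])}
```

View images.

View pics/scene0.png

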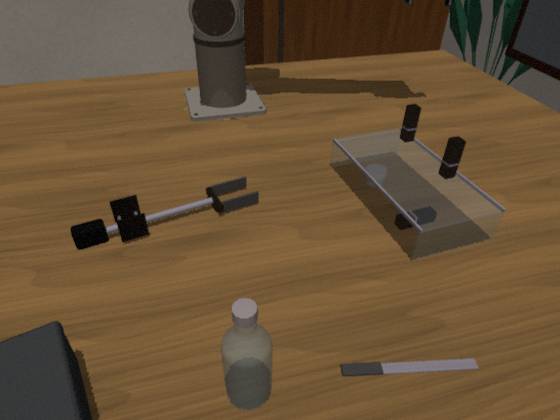

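View pics/side0.png

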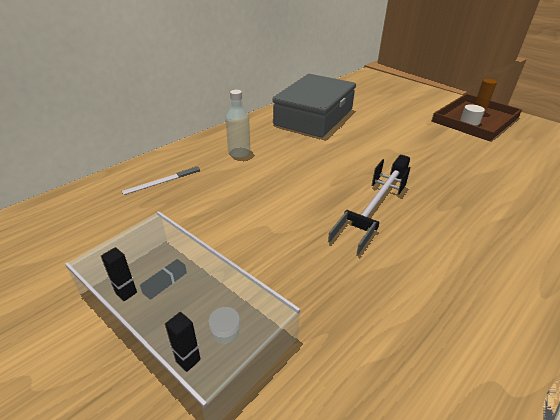

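```bash
cat > crop.py <<'E'
import cv2,numpy as np
def crop(im,x0,y0,w,h,s):
    c=cv2.resize(im[y0:y0+h,x0:x0+w],None,fx=s,fy=s,interpolation=cv2.INTER_CUBIC)
    c=cv2.convertScaleAbs(c,alpha=1.5,beta=20)
    for u in range(-(-x0//10)*10,x0+w,10):
        cv2.line(c,(int((u-x0+.5)*s),0),(int((u-x0+.5)*s),10 if u%50==0 else 4),(0,0,255),1)
        if u%20==0: cv2.putText(c,str(u),(int((u-x0)*s)-8,20),0,.35,(0,0,255))
    for v in range(-(-y0//10)*10,y0+h,10):
        cv2.line(c,(0,int((v-y0+.5)*s)),(5,int((v-y0+.5)*s)),(0,0,255),1)
        if v%20==0: cv2.putText(c,str(v),(6,int((v-y0)*s)+6),0,.35,(0,0,255))
    return c
E
python3 - <<'E'
from crop import *
a=cv2.imread("pics/scene0.png");b=cv2.imread("pics/side0.png")
cv2.imwrite("pics/r1.png",np.vstack([crop(a,66,170,200,82,4)[:, :800],np.pad(crop(b,310,145,110,115,2.2),((0,0),(0,558),(0,0)))[:, :800]])[:600])
cv2.imwrite("pics/r2.png",crop(a,320,120,190,145,4.1))
cv2.imwrite("pics/r3.png",crop(b,60,205,250,200,3))
E
```

```text
(no output)
```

View pics/r1.png

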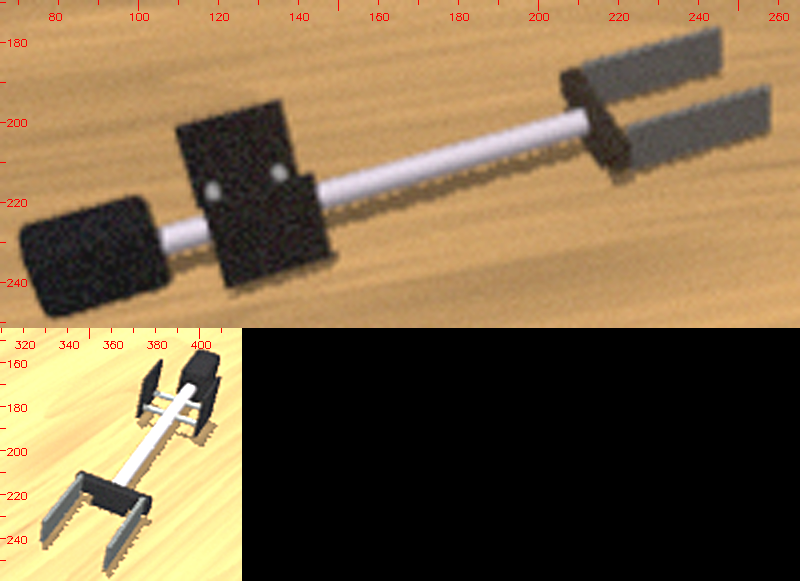

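View pics/r2.png

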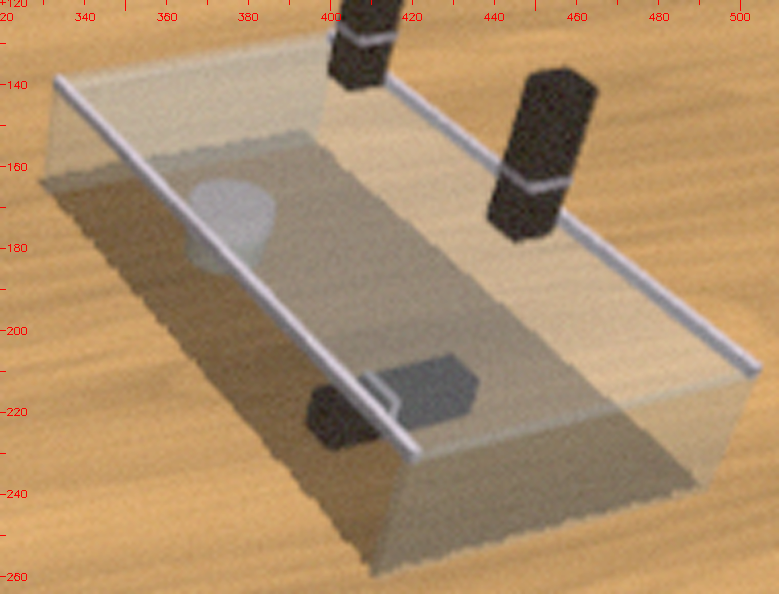

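View pics/r3.png

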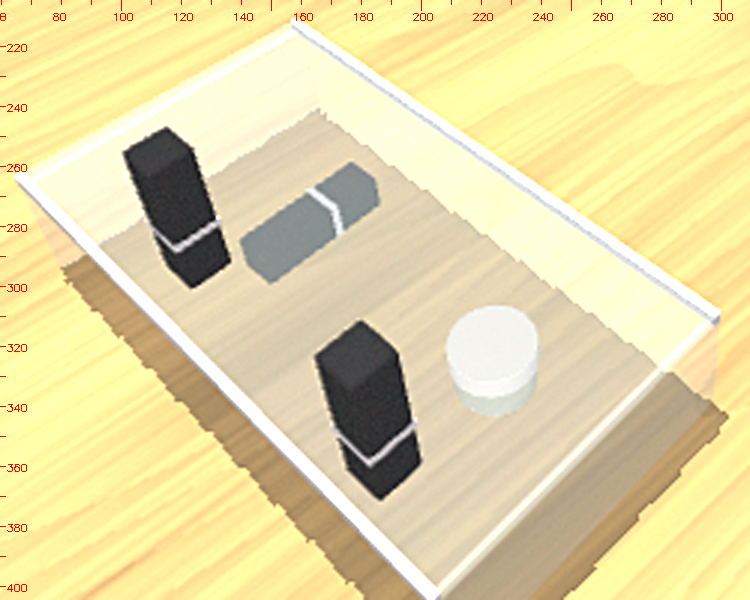

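The views show the reacher at left with its jaws pointing at the riser (tips near scene px 246,177 and 258,192). The lipstick lies under the riser at scene px ~394–437, 206–230, with the jar to its −x side at ~375,175. I'll fit the known models to the picked corners.

```bash
cat > fit.py <<'E'
from h import *
from scipy.optimize import least_squares
def tf(p,L):
    c,s=np.cos(p[2]),np.sin(p[2]); L=np.atleast_2d(np.array(L,float))
    return np.c_[p[0]+c*L[:,0]-s*L[:,1],p[1]+s*L[:,0]+c*L[:,1],L[:,2]]
def fit(obs,p0):
    # obs: (cam, local xyz, uv)
    def f(p): return np.concatenate([(proj(c,tf(p,l))[0]-uv) for c,l,uv in obs])
    r=least_squares(f,p0,loss="soft_l1"); return r.x,np.round(r.fun.reshape(-1,2),1)
E
python3 - <<'E'
from fit import *
S=lambda x,y:(66+x/4,170+y/4)
t=.065
riser=[("scene",(-.08,.15,t),(333.9,139.5)),("scene",(-.08,-.15,t),(422,231.5)),("scene",(.08,-.15,t),(504.9,210.2)),("scene",(.08,.15,t),(401,128.8)),
("scene",(-.08,-.15,0),(410.7,260.5)),("scene",(.08,-.15,0),(492,239)),("scene",(-.08,.15,0),(330.2,164.6)),
("side",(-.08,-.15,t),(159,213.3)),("side",(-.08,.15,t),(299.3,311.7)),("side",(.08,-.15,t),(66,265)),("side",(.08,.15,t),(205.7,404.3))]
g=ray("scene",418,195,.03)
R,r=fit(riser,[g[0],g[1],np.pi/2]);print("riser",R,r.tolist())
E2=lambda x,y:(320+x/4.1,120+y/4.1); F=lambda x,y:(60+x/3,205+y/3)
a,b=.036,.0105
lip=[("scene",(a,b,.021),E2(453,354)),("scene",(a,-b,.021),E2(478,380)),("scene",(a,-b,0),E2(470,414)),("scene",(-a,b,0),E2(306,418)),("scene",(-a,-b,0),E2(333,450)),("scene",(-a,b,.021),E2(312,388)),
("side",(-a,-b,.021),F(346,163)),("side",(-a,b,.021),F(378,180)),("side",(-a,b,0),F(378,203)),("side",(a,b,0),F(270,283)),("side",(a,-b,.021),F(240,240))]
g=ray("scene",415,218,.01)
L,r=fit(lip,[g[0],g[1],np.pi/2]);print("lip",L,r.tolist())
rea=[("scene",(.225,.027,.028),S(720,27)),("scene",(.225,.025,.004),S(721,73)),("scene",(.225,-.027,.028),S(769,86)),("scene",(.225,-.029,.004),S(769,130)),
("scene",(-.022,.03,.05),S(177,127)),("scene",(.022,.03,.05),S(281,101)),("scene",(-.022,-.03,.006),S(230,288)),("scene",(.022,-.03,.006),S(330,258)),("scene",(.022,-.03,.05),S(315,174)),
("side",(.225,-.027,.004),(330.5,244.1)),("side",(.225,.027,.004),(359.1,255.9))]
g=ray("scene",130,215,.03)
Q,r=fit(rea,[g[0],g[1],np.pi/2]);print("reach",Q,r.tolist())
c,s=np.cos(R[2]),np.sin(R[2]);d=L[:2]-R[:2]
print("lip in riser",c*d[0]+s*d[1],-s*d[0]+c*d[1],np.degrees(L[2]-R[2]), "front y of riser",R[:2]-.08*np.array([c,s]))
E
```

```text
riser [0.5179252  0.25357174 1.64944084] [[-1.4, -1.3], [-1.7, -1.7], [0.8, -1.7], [-0.1, -2.1], [0.4, 0.5], [0.2, 0.1], [-0.6, 1.2], [-0.2, -1.8], [0.9, -2.8], [-0.7, -0.9], [-1.6, 1.0]]
lip [0.58801526 0.24050779 1.68277751] [[-0.2, -1.4], [1.4, -0.9], [0.4, 0.1], [-0.8, 1.3], [-0.4, 0.8], [-0.1, -0.7], [1.0, -1.3], [-1.0, -0.9], [0.8, 0.4], [0.1, 1.5], [-1.4, -0.2]]
reach [ 0.48872737 -0.23812553  1.80454136] [[-0.6, -1.2], [-0.0, -1.8], [-0.2, -1.5], [0.5, -1.3], [-1.2, -0.3], [-0.5, -1.0], [-0.5, 0.7], [1.4, -0.1], [0.3, 0.1], [-1.5, -0.8], [-1.2, -0.8]]
lip in riser -0.01853008754115683 -0.06884707952067418 1.9100506369754264 front y of riser [0.52421027 0.17381901]
```

Call:
send_rows(
  motion="-1 -53.1 -61.5 8 1.1; -1 -53.1 -61.5 8 1.1; -1 -53.1 -61.5 8 1.1; -1 -53.1 -61.5 8 1.1; -1 -53.1 -61.5 8 1.1",
)

```text
clock: 1.0
eef_pos: [0.2324, 0.2625, 0.2068]
tool_rot: [0.477, 0.879, 0.0, 0.0]
ft_force: [1.9, 0.3, 0.4]
grip_width: 0.0855
grasp_force: 0.0
```

```bash
cat > go.py <<'E'
import sys
from h import *
from scipy.spatial.transform import Rotation as Ro
def go(x,y,z,yaw):
    "shift (cm, tool axes) and twist taking the tool to x,y,z with its y axis at reacher-yaw minus 90 deg"
    o=bot.get_obs(); M=Ro.from_quat(o["tool_rot"]).as_matrix()
    d=M.T@(np.array([x,y,z])-o["eef_pos"])*100
    a=np.arctan2(M[1,1],M[0,1]); tw=-(yaw-np.pi/2-a); tw=(tw+np.pi)%(2*np.pi)-np.pi
    print("t",round(o["clock"],2),"pos",np.round(o["eef_pos"],4),"w",round(o["grip_width"],4),"F",np.round(o["ft_force"],1),"g",round(o["grasp_force"],1),"toolz",np.round(M[:,2],3),"reacheryaw",round(a+np.pi/2,4),"\nSHIFT",np.round(d,2),"twist",round(tw,3))
if __name__=="__main__": go(*map(float,sys.argv[1:]))
E
python3 go.py 0.4887 -0.2381 0.151 1.8045
```

```text
t 1.0 pos [0.2324 0.2625 0.2068] w 0.0855 F [1.9 0.3 0.4] g 0.0 toolz [ 0.001  0.001 -1.   ] reacheryaw 2.1468 
SHIFT [-55.95  -5.78   5.58] twist 0.342
```

Call:
send_rows(
  motion="-1 -56 -5.8 5.6 0.3; -1 -56 -5.8 5.6 0.3; -1 -56 -5.8 5.6 0.3; -1 -56 -5.8 5.6 0.3; -1 -56 -5.8 5.6 0.3",
)

```text
clock: 1.5
eef_pos: [0.3471, 0.0413, 0.1824]
tool_rot: [0.601, 0.799, 0.001, 0.001]
ft_force: [1.4, 0.4, 0.2]
grip_width: 0.0852
grasp_force: 0.0
```

```bash
python3 go.py 0.4887 -0.2381 0.151 1.8045
```

```text
t 1.5 pos [0.3471 0.0413 0.1824] w 0.0852 F [1.4 0.4 0.2] g 0.0 toolz [ 0.002  0.    -1.   ] reacheryaw 1.8517 
SHIFT [-30.77   5.85   3.16] twist 0.047
```

Call:
send_rows(
  motion="-1 -29.5 5.8 3.1 0.05; -1 -29.5 5.8 3.1 0.05; -1 -29.5 5.8 3.1 0.05; -1 -29.5 5.8 3.1 0.05; -1 -29.5 5.8 3.1 0.05",
)

```text
clock: 2.0
eef_pos: [0.4608, -0.1802, 0.1564]
tool_rot: [0.621, 0.784, 0.0, 0.0]
ft_force: [1.2, 0.3, 1.0]
grip_width: 0.0853
grasp_force: 0.0
```

```bash
python3 go.py 0.4887 -0.2381 0.151 1.8045
```

```text
t 2.0 pos [ 0.4608 -0.1802  0.1564] w 0.0853 F [1.2 0.3 1. ] g 0.0 toolz [ 0.001  0.    -1.   ] reacheryaw 1.801 
SHIFT [-6.28  1.39  0.54] twist -0.003
```

Call:
send_rows(
  motion="-1 -6.3 1.4 0 0; -1 -6.3 1.4 0 0; -1 -6.3 1.4 0 0; -1 -6.3 1.4 0 0; -1 -6.3 1.4 0 0",
)

```text
clock: 2.5
eef_pos: [0.4876, -0.2349, 0.1564]
tool_rot: [0.621, 0.784, 0.0, -0.0]
ft_force: [-1.8, 0.0, 0.0]
grip_width: 0.0855
grasp_force: 0.0
```

```bash
python3 go.py 0.4887 -0.2381 0.151 1.8045; cat >> h.py <<'E'
def projw(P,o):
    from scipy.spatial.transform import Rotation as Ro
    m=vision.camera_model("wrist"); f=210/np.tan(np.radians(m["fov_y"]/2))
    W=np.eye(4); W[:3,:3]=Ro.from_quat(o["tool_rot"]).as_matrix(); W[:3,3]=o["eef_pos"]
    T=np.linalg.inv(W@np.array(m["hand_eye"])); P=np.atleast_2d(P); c=P@T[:3,:3].T+T[:3,3]
    return np.c_[f*c[:,0]/c[:,2]+m["cx"],f*c[:,1]/c[:,2]+m["cy"]]
E
python3 - <<'E'
from fit import *
o=bot.get_obs(); im=vision.camera("wrist")[:,:,::-1].copy()
Q=[0.48873,-0.23813,1.80454]
for y in(-.03,.03):
  for z in (.05,):
    p=projw(tf(Q,[(-.022,y,z),(.022,y,z)]),o); print(p.round(1).tolist())
    cv2.line(im,*[tuple(int(v) for v in q) for q in p],(0,255,0),1)
im=cv2.resize(im,(784,588))
cv2.imwrite("pics/w1.png",im)
E
```

```text
t 2.5 pos [ 0.4876 -0.2349  0.1564] w 0.0855 F [-1.8  0.   0. ] g 0.0 toolz [-0.001  0.001 -1.   ] reacheryaw 1.8028 
SHIFT [-0.34  0.03  0.54] twist -0.002
[[316.0, 234.3], [318.0, 181.8]]
[[242.3, 234.3], [240.3, 181.8]]
```

View pics/w1.png

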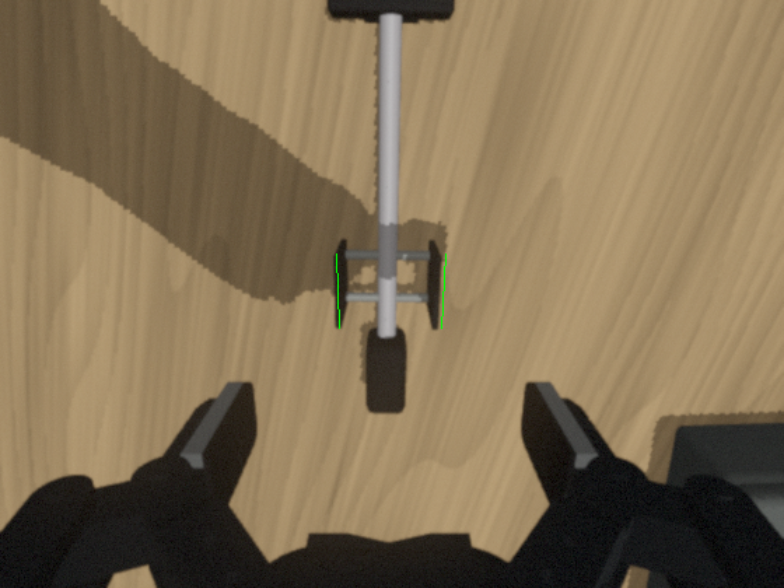

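The wrist view confirms the fit: the predicted lever edges (about 337–444 px across) lie on the levers. Next I descend and pinch lightly.

Call:
send_rows(
  motion="-1 -0.35 0 4 0; -1 -0.35 0 8 0; -1 -0.35 0 12 0; -1 -0.35 0 13.9 0; -1 -0.35 0 13.9 0",
)

```text
clock: 3.05
eef_pos: [0.4861, -0.2369, 0.0146]
tool_rot: [0.62, 0.784, -0.001, -0.003]
ft_force: [-0.7, 0.8, 1.2]
grip_width: 0.0852
grasp_force: 0.0
```

Call:
send_rows(
  motion="-0.25 0 0 0 0; -0.25 0 0 0 0; -0.25 0 0 0 0; -0.25 0 0 0 0; -0.25 0 0 0 0",
)

```text
clock: 3.55
eef_pos: [0.4901, -0.2399, 0.02]
tool_rot: [0.621, 0.784, 0.0, 0.002]
ft_force: [-1.7, 0.9, 6.9]
grip_width: 0.054
grasp_force: 5.7
```

```bash
python3 go.py 0.4887 -0.2381 0.017 1.8045
```

```text
t 3.55 pos [ 0.4901 -0.2399  0.02  ] w 0.054 F [-1.7  0.9  6.9] g 5.7 toolz [ 0.003 -0.002 -1.   ] reacheryaw 1.8018 
SHIFT [ 0.21 -0.1   0.3 ] twist -0.003
```

Call:
send_rows(
  motion="-0.25 0 0 -0.5 0; -0.25 0 0 -1 0; -0.25 0 0 -1 0; -0.25 0 0 -1 0; -0.25 0 0 -1 0",
)

```text
clock: 4.05
eef_pos: [0.4888, -0.2394, 0.0273]
tool_rot: [0.621, 0.784, -0.0, -0.0]
ft_force: [0.1, -0.2, -2.2]
grip_width: 0.0536
grasp_force: 5.7
```

```bash
python3 go.py 0.6241 -0.0804 0.028 1.683
```

```text
t 4.05 pos [ 0.4888 -0.2394  0.0273] w 0.0536 F [ 0.1 -0.2 -2.2] g 5.7 toolz [-0.  0. -1.] reacheryaw 1.8018 
SHIFT [12.38 16.81 -0.07] twist 0.119
```

Call:
send_rows(
  motion="-0.25 0.6 0.8 0 0.01; -0.25 1.9 2.5 0 0.03; -0.25 3.4 4.6 0 0.04; -0.25 4.9 6.7 0 0.05; -0.25 6.2 8.4 0 0.06",
)

```text
clock: 4.55
eef_pos: [0.5577, -0.1582, 0.0271]
tool_rot: [0.644, 0.765, 0.0, -0.0]
ft_force: [-1.0, 0.3, -1.9]
grip_width: 0.0532
grasp_force: 5.7
```

```bash
python3 go.py 0.6241 -0.0804 0.028 1.683
```

```text
t 4.55 pos [ 0.5577 -0.1582  0.0271] w 0.0532 F [-1.   0.3 -1.9] g 5.7 toolz [ 0.     0.001 -1.   ] reacheryaw 1.7417 
SHIFT [ 6.54  7.86 -0.08] twist 0.059
```

Call:
send_rows(
  motion="-0.25 1.6 1.9 0 0.02; -0.25 3.3 4 0 0.03; -0.25 5.2 6.2 0 0.05; -0.25 6.5 7.8 0 0.06; -0.25 6.5 7.8 0 0.06",
)

```text
clock: 5.05
eef_pos: [0.6245, -0.0793, 0.027]
tool_rot: [0.665, 0.746, 0.001, 0.0]
ft_force: [0.3, -0.5, -1.9]
grip_width: 0.0531
grasp_force: 5.7
```

```bash
python3 go.py 0.6241 -0.0804 0.024 1.683
python3 - <<'E'
from h import *
from crop import crop
a=vision.camera("scene")[:,:,::-1];b=vision.camera("side")[:,:,::-1]
A=crop(a,220,150,240,100,3.3);B=crop(b,110,170,240,80,3.3)
cv2.imwrite("pics/c1.png",np.vstack([A,B]))
E
```

```text
t 5.05 pos [ 0.6245 -0.0793  0.027 ] w 0.0531 F [ 0.3 -0.5 -1.9] g 5.7 toolz [ 0.002  0.001 -1.   ] reacheryaw 1.6855 
SHIFT [-0.11 -0.05  0.3 ] twist 0.003
```

View pics/c1.png

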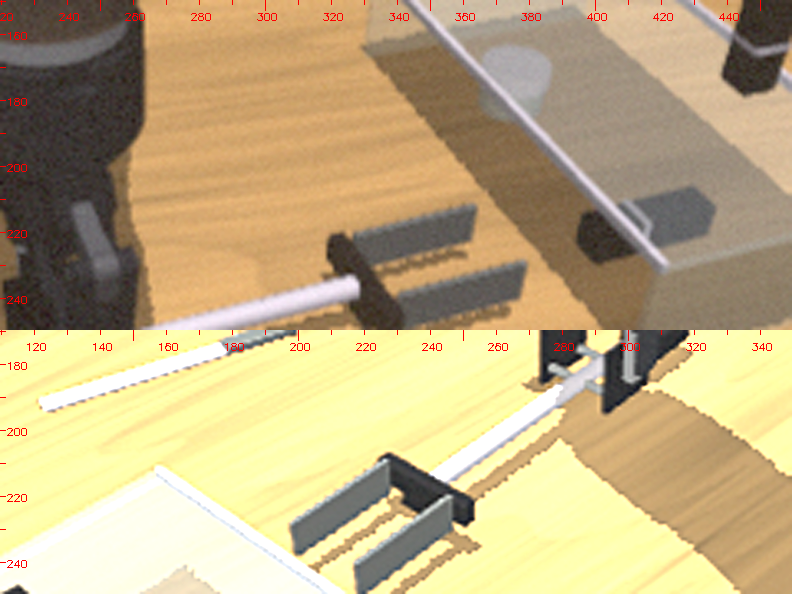

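The jaws are open, level and lined up in front of the gap (tips at scene px ~364,212 and 379,229). I'll lower 3 mm and advance.

Call:
send_rows(
  motion="-0.25 0.5 0 0.3 0; -0.25 2 0 0.3 0; -0.25 4 0 0.3 0; -0.25 6 0 0.3 0; -0.25 7 0 0.3 0",
)

```text
clock: 5.65
eef_pos: [0.6136, -0.0111, 0.0243]
tool_rot: [0.666, 0.746, -0.0, -0.001]
ft_force: [-0.8, -0.1, -1.8]
grip_width: 0.0536
grasp_force: 5.7
```

Call:
send_rows(
  motion="-0.25 1 0 0 0; -0.25 2.5 0 0 0; -0.25 4 0 0 0; -0.25 4.7 0 0 0; -0.25 4.7 0 0 0",
)

```text
clock: 6.15
eef_pos: [0.6093, 0.035, 0.0244]
tool_rot: [0.666, 0.746, 0.0, -0.0]
ft_force: [-0.7, -0.4, -2.0]
grip_width: 0.0536
grasp_force: 5.7
```

```bash
python3 go.py 0.6107 0.0388 0.024 1.683
python3 - <<'E'
from h import *
from crop import crop
a=vision.camera("scene")[:,:,::-1];b=vision.camera("side")[:,:,::-1]
A=crop(a,330,180,120,75,4);B=crop(b,100,215,170,90,4)
cv2.imwrite("pics/c2.png",np.vstack([np.pad(A,((0,0),(0,200),(0,0))),B])[:600])
E
```

```text
t 6.15 pos [0.6093 0.035  0.0244] w 0.0536 F [-0.7 -0.4 -2. ] g 5.7 toolz [-0.  0. -1.] reacheryaw 1.6836 
SHIFT [0.36 0.18 0.04] twist 0.001
```

View pics/c2.png

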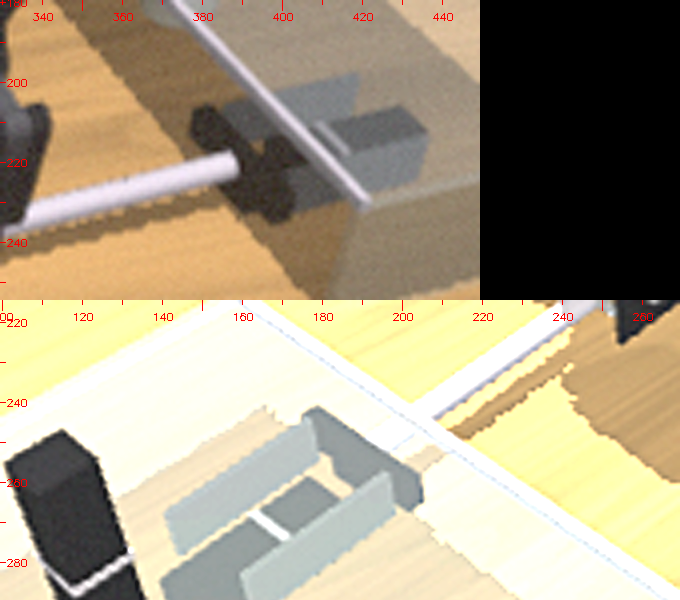

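The lipstick lies between the open jaws, about 1 cm clear of the cross-piece (side px ~180,265). I'll squeeze gradually.

Call:
send_rows(
  motion="-0.1 0 0 0 0; 0.05 0 0 0 0; 0.15 0 0 0 0; 0.25 0 0 0 0; 0.25 0 0 0 0",
)

```text
clock: 6.75
eef_pos: [0.6093, 0.0335, 0.0244]
tool_rot: [0.667, 0.745, -0.0, -0.0]
ft_force: [-0.5, -1.7, -1.6]
grip_width: 0.0324
grasp_force: 7.9
```

Call:
send_rows(
  motion="0.3 0 0 0 0; 0.3 0 0 0 0; 0.3 0 0 0 0; 0.3 0 0 0 0; 0.3 0 0 0 0",
)

```text
clock: 7.25
eef_pos: [0.6094, 0.0338, 0.0245]
tool_rot: [0.667, 0.745, 0.0, 0.0]
ft_force: [-0.7, 0.1, -1.6]
grip_width: 0.0301
grasp_force: 13.5
```

Call:
send_rows(
  motion="0.36 0 0 0 0; 0.36 0 0 0 0; 0.36 0 0 0 0; 0.36 0 0 0 0; 0.36 0 0 0 0",
)

```text
clock: 7.75
eef_pos: [0.6095, 0.0338, 0.0245]
tool_rot: [0.667, 0.745, 0.0, 0.0]
ft_force: [0.2, -1.2, -1.4]
grip_width: 0.0278
grasp_force: 30.0
```

Call:
send_rows(
  motion="0.34 -0.4 0 0 0; 0.34 -1.5 0 0 0; 0.34 -3 0 0 0; 0.34 -4.5 0 0 0; 0.34 -5.5 0 0 0",
)

```text
clock: 8.25
eef_pos: [0.6156, -0.0231, 0.0244]
tool_rot: [0.667, 0.745, -0.0, 0.0]
ft_force: [1.1, 0.8, -1.5]
grip_width: 0.0283
grasp_force: 27.4
```

Call:
send_rows(
  motion="0.34 -1.5 0 0 0; 0.34 -3 0 0 0; 0.34 -4.5 0 0 0; 0.34 -6 0 0 0; 0.34 -7 0 0 0",
)

```text
clock: 8.75
eef_pos: [0.6234, -0.0922, 0.0244]
tool_rot: [0.667, 0.745, -0.0, 0.0]
ft_force: [-0.1, 1.0, -0.6]
grip_width: 0.0283
grasp_force: 27.4
```

Call:
send_rows(
  motion="0.34 -0.5 0 0 0; 0.34 -0.5 0 0 0; 0.34 -0.5 0 0 0; 0.34 -0.5 0 0 0; 0.34 -0.5 0 0 0",
)

```text
clock: 9.25
eef_pos: [0.6239, -0.0949, 0.0245]
tool_rot: [0.666, 0.746, -0.0, 0.0]
ft_force: [-0.3, -0.3, -0.9]
grip_width: 0.0281
grasp_force: 27.4
```

```bash
python3 go.py 0.6245 -0.1 0.02 1.683
python3 - <<'E'
from h import *
from crop import crop
a=vision.camera("scene")[:,:,::-1];b=vision.camera("side")[:,:,::-1]
A=crop(a,230,150,260,110,3);B=crop(b,100,170,260,90,3)
cv2.imwrite("pics/c3.png",np.vstack([A,B])[:600])
E
```

```text
t 9.25 pos [ 0.6239 -0.0949  0.0245] w 0.0281 F [-0.3 -0.3 -0.9] g 27.4 toolz [ 0. -0. -1.] reacheryaw 1.6826 
SHIFT [-0.51  0.01  0.45] twist -0.0
```

View pics/c3.png

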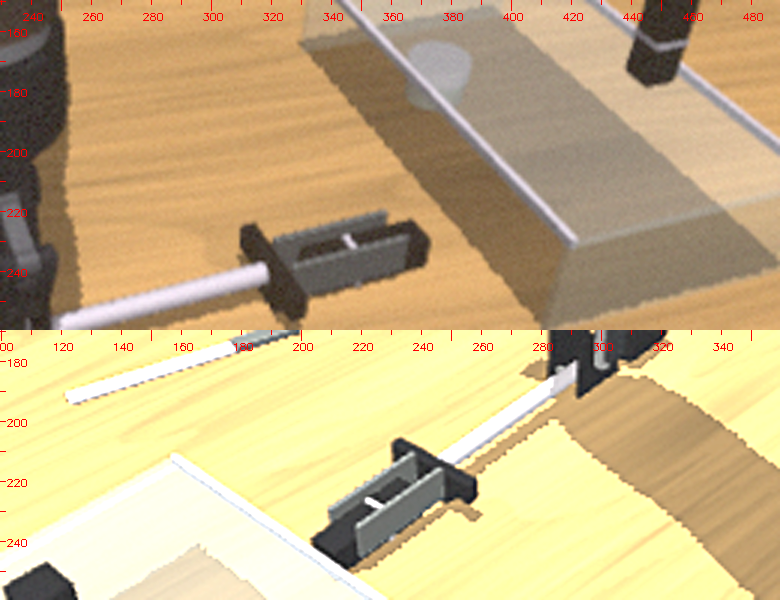

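The lipstick is clamped and fully out in front of the riser (scene px ~330–372, 225–240). I'll draw it 1 cm further while lowering.

Call:
send_rows(
  motion="0.34 -0.5 0 0 0; 0.34 -1 0 0.1 0; 0.34 -1 0 0.2 0; 0.34 -1 0 0.3 0; 0.34 -1 0 0.3 0",
)

```text
clock: 9.85
eef_pos: [0.6254, -0.1047, 0.024]
tool_rot: [0.667, 0.745, 0.001, 0.0]
ft_force: [-3.8, 4.4, 12.1]
grip_width: 0.0282
grasp_force: 27.5
```

Call:
send_rows(
  motion="0.3 0 0 -0.2 0; 0.2 0 0 -0.2 0; 0.1 0 0 -0.2 0; -0.05 0 0 -0.2 0; -0.2 0 0 -0.2 0",
)

```text
clock: 10.35
eef_pos: [0.6246, -0.1056, 0.0228]
tool_rot: [0.667, 0.745, -0.0, -0.0]
ft_force: [0.4, 0.9, -2.2]
grip_width: 0.051
grasp_force: 5.9
```

Call:
send_rows(
  motion="-0.35 0 0 0 0; -0.5 0 0 0 0; -0.8 0 0 0 0; -1 0 0 0 0; -1 0 0 0 0",
)

```text
clock: 10.85
eef_pos: [0.6251, -0.1054, 0.0237]
tool_rot: [0.667, 0.745, 0.0, 0.0]
ft_force: [0.7, -0.5, -0.3]
grip_width: 0.0852
grasp_force: 0.0
```

Call:
send_rows(
  motion="-1 0 0 0 0; -1 0 0 -1 0; -1 0 0 -4 0; -1 0 0 -8 0; -1 0 0 -12 0",
)

```text
clock: 11.35
eef_pos: [0.6245, -0.1053, 0.145]
tool_rot: [0.667, 0.745, -0.0, -0.0]
ft_force: [0.4, 0.7, 0.3]
grip_width: 0.0856
grasp_force: 0.0
```

Call:
send_rows(
  motion="-1 0 0 -3 0; -1 0 0 -3 0; -1 0 0 -3 0; -1 0 0 -3 0; -1 0 0 -3 0",
)

```text
clock: 11.85
eef_pos: [0.6238, -0.1052, 0.1717]
tool_rot: [0.667, 0.745, -0.001, -0.001]
ft_force: [0.1, -0.7, 0.1]
grip_width: 0.0852
grasp_force: 0.0
```

```bash
python3 go.py 0.6245 -0.1 0.02 1.683
python3 - <<'E'
from h import *
from crop import crop
a=vision.camera("scene")[:,:,::-1];b=vision.camera("side")[:,:,::-1]
A=crop(a,190,150,260,110,3);B=crop(b,150,150,260,90,3)
cv2.imwrite("pics/c4.png",np.vstack([A,B])[:600])
E
```

```text
t 11.85 pos [ 0.6238 -0.1052  0.1717] w 0.0852 F [ 0.1 -0.7  0.1] g 0.0 toolz [-0.003  0.001 -1.   ] reacheryaw 1.6818 
SHIFT [ 0.49  0.17 15.17] twist -0.001
```

View pics/c4.png

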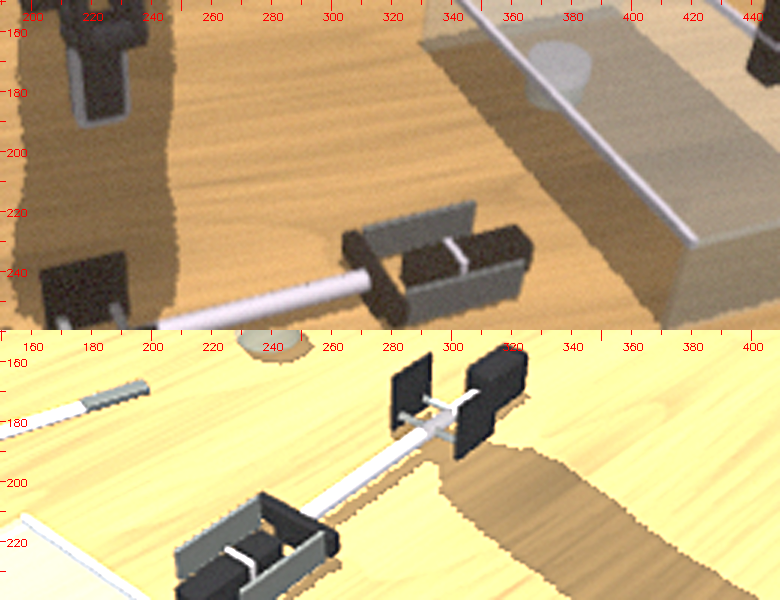

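The reacher lies flat with its jaws open, and the lipstick lies free between them. The robot is clear, so I'll hand in.

```bash
python3 - <<'E'
from h import *
p=ray("scene",367,228,.021);d=p[:2]-np.array([.5179,.2536]);print("far end riser x",d@[np.cos(1.6494),np.sin(1.6494)])
print(workorder.job_done())
E
```

```text
far end riser x -0.12125059023421635
the job is handed in; nothing more can be done
None
```

The lipstick was clamped under the riser and drawn out until its far end was about 4 cm clear of the front edge. I then released it, leaving lipstick and reacher lying on the dresser, and handed the job in at about 12 s of the 43 s allowed; no verdict came back.

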